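Fill one cup and index the rack

TASK

At the filling jig, press the pump on the bottle right down to dose the cup under its spout, and let it come fully up again. Then pull up the black lock knob on the sliding rack, slide the rack smoothly along its rails, away from the bottle (to the robot's left), until the next cup stands under the spout, and let the pin drop fully home into that next hole. Finish still holding the lock knob with its pin home, so that I can do up the clamp screw; keep the cups in the rack and leave the other things on the bench alone.

Things in the scene. Friction and masses are not known exactly. Their poses are not given: they have to be found in the camera images.
- jig: filling jig, fixed: aluminium base plate 380 x 90 mm, two guide rods, a perforated index bar between them (top 40 mm up), and a white 64 mm wide bottle strapped to a 110 mm wide tongue on its far side at x = +75, y = -45 mm. Origin on the bench below the middle of the rods; x across the rods to the bottle, y along them to the robot's left (the way the rack is to go), z up; yaw within 0.35
- pump_top (a point): white pump head on the bottle, a disc 32 mm wide, 12 mm high, pressed straight down from above; this point is the middle of its top face, 175 mm above the bench when up; axes as the jig's. Its spout runs 75 mm towards -x (the robot) over the rack and ends 46 mm below the disc's top
- pump (a joint): travel of the pump head: 0 = up, 0.014 m = right down. Spring: 4 N to start, 11 N at the bottom; returns by itself when released
- spout_tip (a point): mouth of the spout, moves with the pump head
- lock_knob: knob of the spring lock plunger: black upright knurled cylinder, 26 mm wide, 22 mm high, on the left end of the rack's plate. Origin at its centre, 87 mm above the bench when the pin is home (underside 76 mm, plate's top 56 mm); axes as the jig's. 55 mm and more free space all round it above the plate, but for the 23 mm wide sleeve just below it
- plunger (a joint): height of the plunger (lock knob and its 8 mm round-nosed pin): 0 = pin home, 10 mm deep in its hole; the pin is clear of the index bar from 0.010 m; stop at 0.014 m. A spring pulls it down with 5 N at 0, 8.5 N at 0.014. Resting on the bar between holes it reads 0.009 to 0.010; over a hole it drops in by itself
- rack (a joint): travel of the rack along jig +y: about 0 at the start (pin in the right-hand hole, with 1.5 to 2 mm play either way), 0.045 m at the next hole, 0.090 m at the last. Slides with about 2 N of friction and carries the plunger: it can be drawn along by the lock knob while that is held up
- cup_left: aluminium cup, 38 mm diameter, 30 mm high, standing loose in the rack's left bore (12 mm deep), under the spout at the start; origin at the centre of its underside, 64 mm above the bench
- cup_middle: same cup in the rack's middle bore, 45 mm to the right of the left one: the next to come under the spout
- cup_right: same cup in the rack's right bore
- pan_stack_mid (a point): bystander: stack of round aluminium sample pans, 96 mm diameter, 24 mm high; its centre
- jar_mid (a point): bystander: closed glass jar, 64 mm diameter, 85 mm high; its centre
- carton_mid (a point): bystander: small cardboard box 90 x 70 x 60 mm; its centre
- spatula_grip (a point): bystander: spatula, 200 mm long, lying on the bench; the middle of its handle
There are look-alikes about, which are no part of the job. What is shaped like the cup_left but blue is not meant. What is shaped like the cup_middle but red is not meant.

How it is judged:
By the outcome, as a careful person would: the job done as asked, in the order asked, and still so for the second after the job is handed in, while the arm keeps its last pose, push and grip.
It also fails if it takes over 38 s, if anything falls off the work surface, if the arm or the gripper's body presses on something with over 40 N, if the wrist force passes 120 N, or if a joint passes its speed limit or range.

ROBOT

A 6-joint arm with a two-finger parallel gripper is mounted at the origin on the work surface. World frame = base frame: x ahead of the robot, y to its left, z up, the work surface at z = 0. Lengths are in m, angles in rad, forces in N, time in s.
With the tool pointing down it reaches from about 0.3 to 0.775 m from the base axis. Payload 14.6 kg.
Tool frame: the origin (TCP) lies at the very end of the fingers, on their centre line; the grasp point (between the pads) lies 19 mm behind it; z points along the fingers, y is the line along which they close (so a half turn about z gives the same grasp; the last joint's range is limited). The gripper opens to 85 mm and grips with 20 to 120 N. Pads are 22 mm wide; open, the fingers measure 114 mm over their backs; the gripper's body (76 mm by 85 mm) begins 54 mm behind the grasp point. The pads swing forward as they close: fully open they stand 13 mm farther back than shut.
Start: joints at [-1.391, 0.3, 1.521, -0, 1.321, -0.067], TCP at [0.134, -0.533, 0.231] pointing down, gripper open.
Joint ranges: [-3.03, 3.03], [-0.79, 2.21], [0.23, 2.52], [-1.04, 4.18], [0, 3.07], [-2.55, 2.55]. Speed limits (rad/s): [2.22, 2.22, 2.57, 3.14, 3.14, 3.14].

INTERFACE

Orientations are given as a unit quaternion [w, x, y, z].
In Python, from cell import ctrl gives the robot as it stands.
- The arm moves only by the tool move_arm, never from a script. Its argument "deltas" is a list of rows, each a list of 3 entries, a list of its own where there are three numbers: the opening, from -1 (shut) to 1 (fully open), so that 0 is half open, then the shift along the world's x, y, z each as a share of 10 cm, from -1 to 1, then the turn about the world's z as a share of 1.5 rad, from -1 to 1. In form: [[claw, [tx, ty, tz], yaw], ...]. A call has 1 to 10 rows; each row is the pose to reach, as a shift and turn from the pose commanded when the call began; what a row does not reach only later rows make up. A row lasts 1/8 s, in which the tool goes at most 62.5 mm and 10.7 degrees, less where a joint would pass 70% of its speed; a pose out of reach is approached as far as the arm can. A call with a number of a shift or a turn outside -1 to 1 is refused whole. A call with a gripper value outside its range is refused whole. The fingers move at their own pace and stop on an object; the grip force is fixed at half the most. Time passes only in rows, so rows that repeat a pose let the fingers close. It gives the time, the measured TCP pose, the force, the opening and the grip force at its end, in the units of the state.
- ctrl.sense(): the state, without advancing time (a new reading comes with each control period).
- ctrl.snapshot(name): name is "scene" or "top" or "wrist"; returns a dict with "pixels" (480x640x3 uint8, red, green, blue), "depth" (480x640 float32, m along the optical axis (not along the pixel's ray), 0 where there is no reading), "fx", "fy", "cx", "cy" (pixels), "R" (3x3) and "t" (3): a world point X has camera coordinates R X + t. Camera axes: x right, y down, z forward; pixel columns grow to the right and rows downward; lengths in m; the calibration is good to about 2 mm. The wrist camera is an equidistant fisheye: a pixel r from the principal point sees the ray r / f radians off the axis. A picture is of the moment at which its call begins.
- ctrl.hand_in(): hands the job in; it is judged then, once.
Trained networks look in the newest picture that a camera, given by its name, has taken for a name from the list of things; names that differ only in an ending like _2 or _b are one class to them, and where a whole thing is asked for, a point or a joint stands for the part that bears it (a point fixed in the world has none). Each returns a list of dicts, best first, with "confidence" (0 to 1); they miss things now and then, are a little off and sometimes report something else, mostly with a low value. They report only what shows in the picture. A call takes as long as a camera call. They do not tell look-alikes from the thing itself.
- ctrl.search_frame(query, camera): "location" ([x, y, z] in m, in world coordinates, good to about 4 mm: the middle of the surface that is visible of it).
- ctrl.mark_of(query, camera): "location" ([x, y, z] in m, in world coordinates, good to about 4 mm: a listed point, or the origin of a listed thing).
The state is a dict: "time_s": time; "joint_positions": joint angles; "joint_vel": joint speeds; "tau": joint torques, N m; "ee_pos": TCP position; "tool_rot": TCP orientation; "contact_force": force on the tool from outside, world axes, zero at the start; "wrist_torque": the same for the moment, N m; "width": finger opening in m; "grip_force": force on a finger pad.
Only numpy, scipy, OpenCV 4.12 (cv2) and the standard library are available. Lean on these libraries where they do the work, as an engineer would, in place of code of your own. Each camera call takes 0.05 s, during which the arm holds its last target. There are 200 camera calls.

## Working session

There is one attempt and no reset: what is moved stays moved. The work goes in short steps, Python scripts to look and compute and a tool call to move; the robot and the scene stay as the last step left them, time stands still between calls to the robot, and variables do not carry over. Pictures are saved under pics/ and viewed, at most 10 in all, crops included, and the job is handed in when it is done.

Besides the shell and the picture viewer there is one more tool, called after "Emit:" by a JSON object that holds its "method" and its "body", one argument or row to a line. move_arm: Moves the arm, as the interface text tells. Shift numbers are shares of 10 cm and turn numbers shares of 1.5 rad, none past 1 either way. Its arguments: {"type":"object","properties":{"deltas":{"type":"array","items":{"type":"array"}}},"required":["deltas"]}

```bash
mkdir -p pics; cat > h.py <<'E'
import numpy as np, cv2
from cell import ctrl
def snap(c,name=None,crop=None,scale=1):
    s=ctrl.snapshot(c)
    if name:
        im=s["pixels"][:,:,::-1]
        if crop: a,b,d,e=crop; im=im[b:e,a:d]
        cv2.imwrite(f"pics/{name}.png",cv2.resize(im,None,fx=scale,fy=scale,interpolation=cv2.INTER_CUBIC))
    return s
def px(s,X):
    c=np.array(s["R"])@np.array(X)+np.array(s["t"]); return (s["fx"]*c[0]/c[2]+s["cx"],s["fy"]*c[1]/c[2]+s["cy"])
E
python3 - <<'E'
from h import *
for c in("scene","top"):
    s=snap(c,c+"1")
    for q in("jig","pump_top","spout_tip","lock_knob","cup_left","pan_stack_mid","jar_mid","carton_mid","spatula_grip"):
        for r in ctrl.mark_of(q,c)[:3]:
            print(c,q,np.round(r["location"],3),round(r["confidence"],2),np.round(px(s,r["location"])))
print(ctrl.sense())
E
```

```text
scene pump_top [ 0.608 -0.124  0.173] 0.72 [321. 269.]
scene spout_tip [ 0.525 -0.126  0.127] 0.57 [293. 263.]
scene lock_knob [ 0.527 -0.032  0.091] 0.55 [317. 249.]
scene cup_left [ 0.418 -0.101 -0.002] 0.55 [270. 267.]
scene cup_left [ 0.531 -0.129  0.067] 0.45 [295. 280.]
scene pan_stack_mid [0.681 0.447 0.011] 0.77 [452. 194.]
scene pan_stack_mid [0.403 0.478 0.028] 0.21 [382. 147.]
scene jar_mid [ 0.627 -0.43   0.039] 0.82 [242. 398.]
scene jar_mid [ 0.34  -0.445  0.014] 0.73 [152. 336.]
scene carton_mid [0.403 0.476 0.029] 0.96 [381. 147.]
scene spatula_grip [ 0.342 -0.445  0.013] 0.96 [152. 336.]
top jig [ 0.527 -0.084  0.002] 0.94 [350. 245.]
top pump_top [ 0.605 -0.125  0.177] 0.77 [368. 205.]
top spout_tip [ 0.531 -0.13   0.127] 0.68 [369. 237.]
top lock_knob [ 0.529 -0.03   0.088] 0.4 [331. 239.]
top cup_left [ 0.42  -0.098 -0.002] 0.68 [355. 283.]
top cup_left [ 0.53  -0.128  0.058] 0.51 [367. 242.]
top pan_stack_mid [0.682 0.449 0.015] 0.71 [168. 190.]
top jar_mid [ 0.632 -0.431  0.041] 0.73 [474. 208.]
top carton_mid [0.405 0.478 0.026] 0.72 [149. 284.]
top spatula_grip [ 0.337 -0.446  0.013] 0.65 [480. 314.]
{'time_s': 1.0, 'joint_positions': array([-1.39059927e+00,  2.99887543e-01,  1.52096000e+00,  1.69849151e-05,
        1.32070942e+00, -6.66263792e-02]), 'joint_vel': array([-0.00049913,  0.00021242,  0.00085202,  0.00175216, -0.00079149,
        0.00106814]), 'tau': array([ 9.84781263e-05, -5.43363833e+01, -3.61979842e+01, -2.38650136e-05,
        6.01587035e-04,  4.58478652e-06]), 'ee_pos': array([ 0.13436642, -0.53333862,  0.23130436]), 'tool_rot': array([1.73539624e-05, 9.92394693e-01, 1.23096602e-01, 9.22809794e-06]), 'contact_force': array([ 0.3777574 , -0.28752612, -0.02030812]), 'wrist_torque': array([ 0.01722877,  0.03506586, -0.03160777]), 'grip_force': 0.0, 'width': 0.08565522280466416}
```

View pictures.

```bash
python3 - <<'E'
import cv2
a=cv2.imread("pics/scene1.png")[190:350,200:420];cv2.imwrite("pics/c1.png",cv2.resize(a,None,fx=3.5,fy=3.5,interpolation=2))
E
```

```text
(no output)
```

View pics/top1.png

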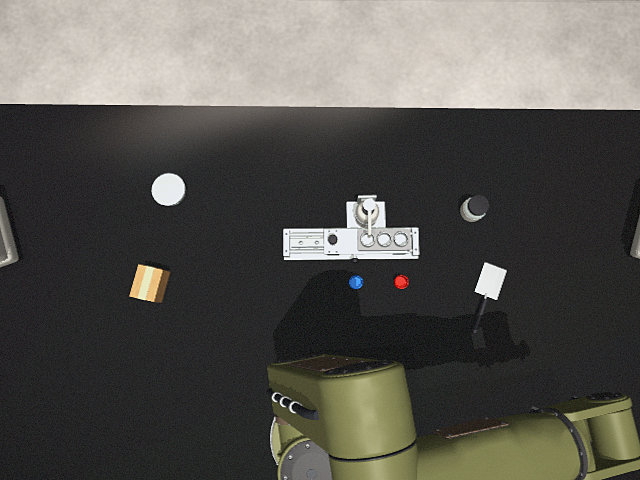

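View pics/c1.png

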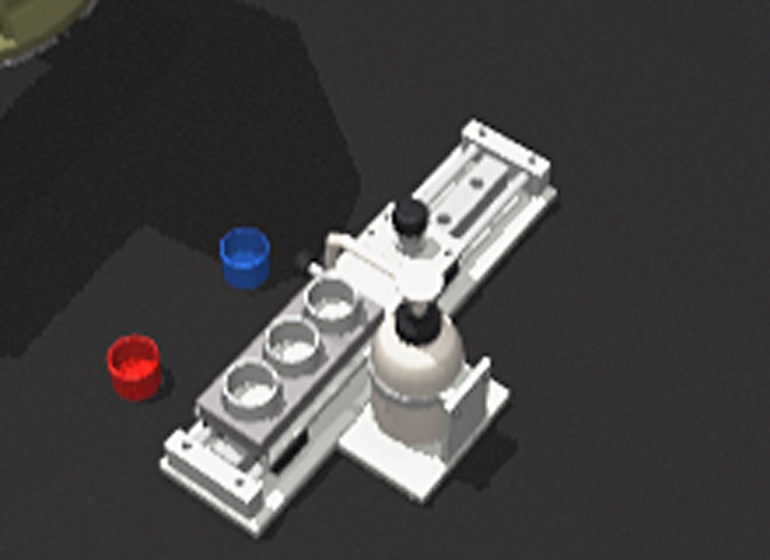

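The top view shows the jig at about (284–419, 196–260). The lock knob is at (333,239), the pump head at (369,205), and the three cups at (367/384/401,240). The blue (356,282) and red (402,282) cups stand loose.
Possible mix-ups for the lock knob: the black clamp screw at (354,260), the bottle's black collar, and the dark jar lid at (475,207). The description (upright, on the left end of the plate) fits (333,239), which is scene (317,249) and shows clearly in the close crop.

```bash
cat >> h.py <<'E'
def cloud(s):
    d=s["depth"];v,u=np.mgrid[:480,:640]
    P=np.stack([(u-s["cx"])/s["fx"]*d,(v-s["cy"])/s["fy"]*d,d],-1)
    return (P-np.array(s["t"]))@np.array(s["R"])
def box(P,px,lo,hi): return (P>lo).all(-1)&(P<hi).all(-1)
E
python3 - <<'E'
from h import *
for c in("top","scene"):
    s=snap(c);P=cloud(s);g=s["pixels"].astype(float).mean(-1)
    m=box(P,g,[.45,-.3,.005],[.6,.15,.05])|box(P,g,[.45,-.3,.05],[.6,.15,.09])
    q=P[m][:,:2].astype(np.float32);print(c,"jig",cv2.minAreaRect(q))
    for n,lo,hi in(("knob",[.50,-.06,.085],[.56,0,.115]),("pump",[.58,-.15,.165],[.64,-.10,.19])):
        q=P[box(P,g,lo,hi)];print(n,len(q),q.mean(0).round(4),((q.max(0)+q.min(0))/2).round(4),np.ptp(q,axis=0).round(3))
    q=P[box(P,g,[.5,-.26,.085],[.57,-.1,.115])];print("cups",q.mean(0).round(4),np.polyfit(q[:,1],q[:,0],1))
E
```

```text
top jig ((0.5253300070762634, -0.07438959181308746), (0.1491980254650116, 0.44878360629081726), 0.18698395788669586)
knob 78 [ 0.5284 -0.0329  0.0971] [ 0.5296 -0.0327  0.0958] [0.027 0.027 0.021]
pump 136 [ 0.6039 -0.1254  0.1756] [ 0.6007 -0.1253  0.1743] [0.041 0.028 0.015]
cups [ 0.5331 -0.1748  0.0928] [-0.03922715  0.52627656]
scene jig ((0.5345686674118042, -0.08628658950328827), (0.392004132270813, 0.13493454456329346), 88.69586944580078)
knob 83 [ 0.531  -0.0377  0.0944] [ 0.5289 -0.0358  0.0934] [0.028 0.028 0.016]
pump 149 [ 0.6051 -0.1295  0.1732] [ 0.6011 -0.1282  0.1726] [0.042 0.031 0.014]
cups [ 0.533  -0.1762  0.0903] [-0.03910857  0.52608142]
```

Both cameras agree: knob at about (0.529, -0.034), pump at (0.605, -0.126) with its top at 0.175, yaw about 0.035. Next I move with the gripper shut to above the pump.

Emit:
{"method": "move_arm", "body": {
  "deltas": [
    [-1,[0.45,0.4,0],-0.07],
    [-1,[0.8,0.7,0],-0.14],
    [-1,[1,0.9,0],-0.14]
  ]
}}

```text
time_s: 1.48
ee_pos: [0.2356, -0.4421, 0.2314]
tool_rot: [0.0, 1.0, 0.018, 0.0]
contact_force: [0.1, -0.5, -0.6]
width: 0.032
grip_force: 0.0
```

Emit:
{"method": "move_arm", "body": {
  "deltas": [
    [-1,[0.45,0.4,0],0],
    [-1,[0.9,0.8,0],0],
    [-1,[1,0.9,0],0]
  ]
}}

```text
time_s: 1.85
ee_pos: [0.3362, -0.3514, 0.2315]
tool_rot: [0.0, 1.0, 0.02, 0.0]
contact_force: [0.1, -0.7, -0.1]
width: 0.0001
grip_force: 0.0
```

Emit:
{"method": "move_arm", "body": {
  "deltas": [
    [-1,[0.45,0.4,0],0],
    [-1,[0.9,0.8,0],0],
    [-1,[1,0.9,0],0]
  ]
}}

```text
time_s: 2.22
ee_pos: [0.4358, -0.2618, 0.2312]
tool_rot: [-0.0, 1.0, 0.02, 0.0]
contact_force: [-0.8, -0.1, -0.6]
width: 0.0
grip_force: 0.0
```

Emit:
{"method": "move_arm", "body": {
  "deltas": [
    [-1,[0.45,0.4,0],0],
    [-1,[0.9,0.7,0],0],
    [-1,[1,0.8,0],0]
  ]
}}

```text
time_s: 2.6
ee_pos: [0.5355, -0.1827, 0.2308]
tool_rot: [-0.0, 1.0, 0.019, -0.0]
contact_force: [-1.0, 0.1, 0.0]
width: -0.0001
grip_force: 0.0
```

Emit:
{"method": "move_arm", "body": {
  "deltas": [
    [-1,[0.4,0.3,0],0],
    [-1,[0.7,0.57,-0.2],0],
    [-1,[0.7,0.57,-0.35],0],
    [-1,[0.7,0.57,-0.35],0]
  ]
}}

```text
time_s: 3.1
ee_pos: [0.6032, -0.1275, 0.1951]
tool_rot: [-0.0, 1.0, 0.018, -0.001]
contact_force: [-0.0, -1.0, 0.7]
width: 0.0002
grip_force: 0.0
```

Emit:
{"method": "move_arm", "body": {
  "deltas": [
    [-1,[0,0,-0.12],0],
    [-1,[0,0,-0.18],0],
    [-1,[0,0,-0.24],0],
    [-1,[0,0,-0.3],0],
    [-1,[0,0,-0.3],0]
  ]
}}

```text
time_s: 3.72
ee_pos: [0.6042, -0.1268, 0.1667]
tool_rot: [0.0, 1.0, 0.018, 0.0]
contact_force: [-5.5, -2.3, 7.5]
width: 0.0001
grip_force: 3.9
```

Emit:
{"method": "move_arm", "body": {
  "deltas": [
    [-1,[0,0,-0.03],0],
    [-1,[0,0,-0.06],0],
    [-1,[0,0,-0.06],0]
  ]
}}

```text
time_s: 4.1
ee_pos: [0.6043, -0.1268, 0.1614]
tool_rot: [0.0, 1.0, 0.018, 0.0]
contact_force: [-6.3, -1.4, 11.3]
width: -0.0002
grip_force: 5.3
```

Emit:
{"method": "move_arm", "body": {
  "deltas": [
    [-1,[0,0,-0.02],0],
    [-1,[0,0,-0.02],0]
  ]
}}

```text
time_s: 4.35
ee_pos: [0.6044, -0.1268, 0.1609]
tool_rot: [0.001, 1.0, 0.018, 0.001]
contact_force: [-13.2, -0.1, 22.2]
width: 0.0004
grip_force: 11.3
```

It's bottomed: the force jumped to 22 N with no further travel. I'll release, rise and go over the knob.

Emit:
{"method": "move_arm", "body": {
  "deltas": [
    [-1,[0,0,0.03],0],
    [-1,[0,0,0.08],0],
    [-1,[0,0,0.14],0],
    [-1,[0,0,0.4],0],
    [-1,[0,0,0.7],0],
    [-1,[0,0,0.7],0]
  ]
}}

```text
time_s: 5.1
ee_pos: [0.6051, -0.1266, 0.2307]
tool_rot: [0.001, 1.0, 0.018, 0.002]
contact_force: [-0.1, -0.7, -0.5]
width: 0.0
grip_force: 0.0
```

Emit:
{"method": "move_arm", "body": {
  "deltas": [
    [0.4,[-0.3,0.4,0],0],
    [0.4,[-0.75,0.92,0],0],
    [0.4,[-0.75,0.92,-0.3],0],
    [0.4,[-0.75,0.92,-0.7],0],
    [0.4,[-0.75,0.92,-0.7],0]
  ]
}}

```text
time_s: 5.72
ee_pos: [0.5279, -0.0341, 0.1556]
tool_rot: [-0.0, 1.0, 0.018, -0.003]
contact_force: [-0.1, -0.3, 0.8]
width: 0.0599
grip_force: 0.0
```

```bash
python3 - <<'E'
from h import *
s=snap("scene","s2",(220,180,420,330),4);P=cloud(s)
q=P[box(P,0,[.58,-.15,.155],[.63,-.10,.19])];print("pump",q.mean(0),q[:,2].max(),np.percentile(q[:,2],90))
q=P[box(P,0,[.505,-.06,.085],[.56,0,.105])];print(q.mean(0))
w=snap("wrist","w2")
for r in ctrl.mark_of("lock_knob","wrist")[:2]:print(r)
for r in ctrl.mark_of("lock_knob","scene")[:2]:print(r)
t=ctrl.sense();print(t["ee_pos"],t["width"],t["joint_positions"])
E
```

```text
pump [ 0.60517501 -0.12962674  0.17312901] 0.17771968585644476 0.17595727129601327
[ 0.53095642 -0.03791394  0.09462371]
{'location': [0.5313, -0.0298, 0.087], 'confidence': 0.68}
{'location': [0.5293, -0.0307, 0.089], 'confidence': 0.44}
[ 0.53007877 -0.03456229  0.15974951] 0.05962813656154011 [-1.34067857e-01  3.27868720e-01  1.65894192e+00  7.52872419e-06
  1.15259445e+00  1.40015431e+00]
```

View pics/s2.png

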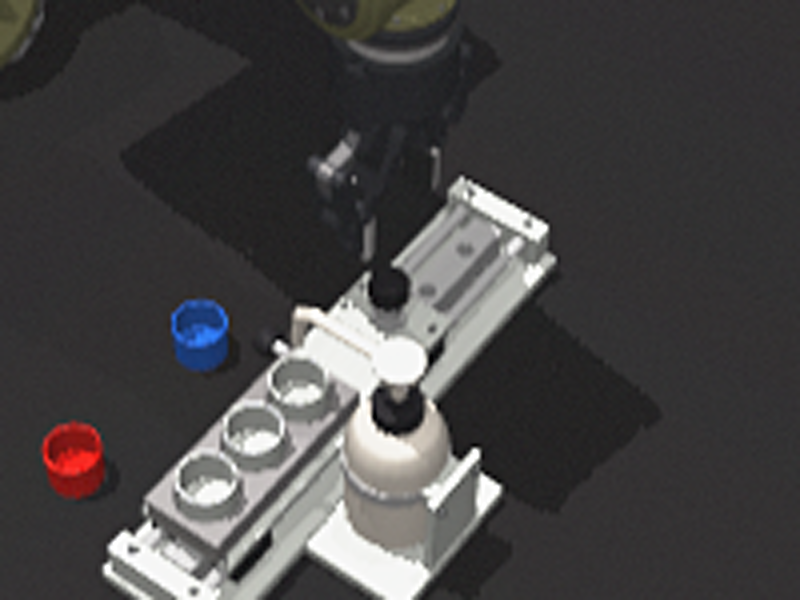

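View pics/w2.png

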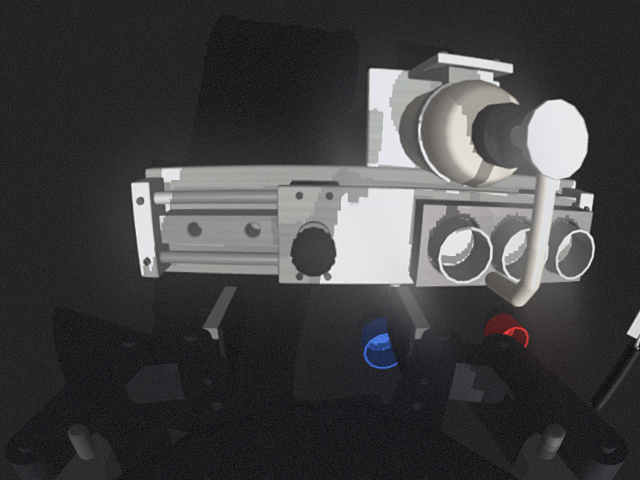

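The scene picture shows the pump fully up (head at crop (400,360), top measured at 0.175). The wrist picture shows the lock knob at (313,250), midway between the pads (220 and 415). I'll descend and grip.

Emit:
{"method": "move_arm", "body": {
  "deltas": [
    [0.4,[0,0,-0.4],0],
    [0.4,[0,0,-0.7],0],
    [0.4,[0,0,-0.9],0],
    [0.4,[0,0,-0.9],0],
    [-1,[0,0,-0.9],0],
    [-1,[0,0,-0.9],0],
    [-1,[0,0,-0.9],0],
    [-1,[0,0,-0.9],0]
  ]
}}

```text
time_s: 6.92
ee_pos: [0.5302, -0.034, 0.0699]
tool_rot: [-0.0, 1.0, 0.018, 0.001]
contact_force: [-1.0, 3.7, 8.0]
width: 0.0243
grip_force: 58.4
```

Emit:
{"method": "move_arm", "body": {
  "deltas": [
    [-1,[0,0,0.04],0],
    [-1,[0,0,0.08],0],
    [-1,[0,0,0.12],0],
    [-1,[0,0,0.12],0]
  ]
}}

```text
time_s: 7.42
ee_pos: [0.5297, -0.0342, 0.0806]
tool_rot: [-0.0, 1.0, 0.018, 0.001]
contact_force: [6.4, 2.0, -8.4]
width: 0.0243
grip_force: 59.2
```

```bash
python3 - <<'E'
from h import *
s=snap("wrist","w3")
t=ctrl.sense();print(t["ee_pos"],t["contact_force"],t["width"])
E
```

```text
[ 0.5297544  -0.03416117  0.08051469] [ 7.11610961  2.60543696 -8.37102464] 0.023939753948178398
```

View pics/w3.png

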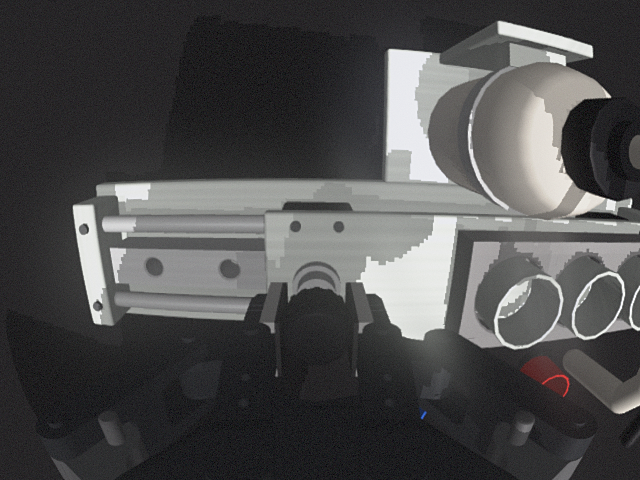

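The wrist picture shows the knob gripped between the pads at (315,320), with the sleeve stretched out beneath it and the pin up about 11 mm. I'll lift 1 mm more and slide the first part.

Emit:
{"method": "move_arm", "body": {
  "deltas": [
    [-1,[0.003,0,0.01],0],
    [-1,[0.003,0,0.01],0],
    [-1,[0.001,0.05,0.01],0],
    [-1,[-0.001,0.1,0.01],0],
    [-1,[-0.003,0.15,0.01],0],
    [-1,[-0.003,0.15,0.01],0]
  ]
}}

```text
time_s: 8.22
ee_pos: [0.5294, -0.0191, 0.0814]
tool_rot: [-0.0, 1.0, 0.018, 0.001]
contact_force: [6.7, 1.8, -8.5]
width: 0.0246
grip_force: 59.4
```

Emit:
{"method": "move_arm", "body": {
  "deltas": [
    [-1,[-0.002,0.05,0],0],
    [-1,[-0.004,0.1,0],0],
    [-1,[-0.006,0.15,0],0],
    [-1,[-0.008,0.2,0],0],
    [-1,[-0.01,0.25,0],0],
    [-1,[-0.011,0.29,0],0],
    [-1,[-0.011,0.3,0],0],
    [-1,[-0.011,0.3,0],0]
  ]
}}

```text
time_s: 9.22
ee_pos: [0.5286, 0.0105, 0.0815]
tool_rot: [0.0, 1.0, 0.018, 0.001]
contact_force: [8.5, 0.4, -8.1]
width: 0.024
grip_force: 59.5
```

```bash
python3 - <<'E'
from h import *
s=snap("wrist","w4")
t=ctrl.sense();print(t["ee_pos"],t["contact_force"],t["wrist_torque"])
for c in("scene","top"):
    s=snap(c);P=cloud(s)
    for q in ("cup_left","spout_tip"):
        print(c,q,[(np.round(r["location"],3),round(r["confidence"],2)) for r in ctrl.mark_of(q,c)])
    q=P[box(P,0,[.5,-.26,.087],[.57,-.04,.1])];print("cups",q.mean(0).round(4),q.min(0),q.max(0))
E
```

```text
[0.52856563 0.0105269  0.0814877 ] [ 7.88037017  0.7228033  -7.75472651] [ 0.13259228 -1.23692814  0.06139757]
scene cup_left [(array([ 0.529, -0.088,  0.064]), 0.73), (array([ 0.421, -0.098, -0.002]), 0.6)]
scene spout_tip [(array([ 0.526, -0.126,  0.126]), 0.67)]
cups [ 0.5321 -0.1373  0.0911] [ 0.51246396 -0.19730422  0.08712123] [ 0.55144945 -0.06947253  0.09754045]
top cup_left [(array([ 0.527, -0.086,  0.06 ]), 0.7), (array([ 0.42 , -0.094, -0.002]), 0.63)]
top spout_tip [(array([ 0.53 , -0.128,  0.128]), 0.47)]
cups [ 0.5319 -0.1298  0.0937] [ 0.51365993 -0.19347526  0.08722524] [ 0.55120337 -0.06758285  0.09963086]
```

View pics/w4.png

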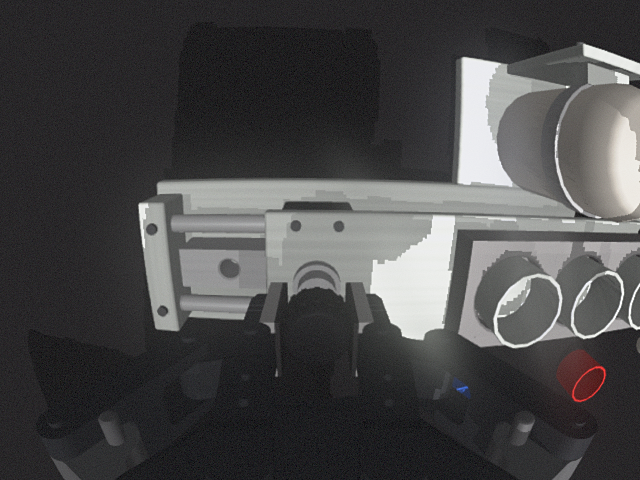

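The wrist picture shows the remaining index-bar hole at (229,267), just where its neighbour was before the slide, so the rack has moved one pitch of 45 mm. I'll lower the pin.

Emit:
{"method": "move_arm", "body": {
  "deltas": [
    [-1,[0.004,0,0],0],
    [-1,[0.004,0,-0.02],0],
    [-1,[0.004,0,-0.04],0],
    [-1,[0.004,0,-0.06],0],
    [-1,[0.004,0,-0.06],0]
  ]
}}

```text
time_s: 10.2
ee_pos: [0.5286, 0.0107, 0.0751]
tool_rot: [-0.0, 1.0, 0.018, 0.0]
contact_force: [7.2, 1.9, -9.4]
width: 0.0239
grip_force: 59.5
```

Emit:
{"method": "move_arm", "body": {
  "deltas": [
    [-1,[0,0,-0.02],0],
    [-1,[0,0,-0.04],0],
    [-1,[0,0,-0.06],0],
    [-1,[0,0,-0.07],0],
    [-1,[0,0,-0.07],0]
  ]
}}

```text
time_s: 10.82
ee_pos: [0.529, 0.0109, 0.0698]
tool_rot: [-0.0, 1.0, 0.018, 0.001]
contact_force: [-1.6, 4.6, 12.1]
width: 0.0243
grip_force: 61.7
```

```bash
python3 - <<'E'
from h import *
s=snap("wrist","w5");
s=snap("scene","s5",(220,180,420,330),4)
t=ctrl.sense();print(t["time_s"],t["ee_pos"],t["contact_force"],t["width"])
for c in("scene","top","wrist"):
    if c=="top": snap(c)
    for q in("cup_left","lock_knob","pump_top","spout_tip","cup_middle"): print(c,q,[(np.round(r["location"],3),round(r["confidence"],2)) for r in ctrl.mark_of(q,c)])
E
```

```text
10.925 [0.52899273 0.01093714 0.06979032] [-2.01694628  3.67882204 12.10774533] 0.024381172413589034
scene cup_left [(array([ 0.534, -0.087,  0.067]), 0.63), (array([ 0.418, -0.1  ,  0.002]), 0.57)]
scene lock_knob []
scene pump_top [(array([ 0.608, -0.122,  0.172]), 0.59)]
scene spout_tip [(array([ 0.527, -0.125,  0.128]), 0.6), (array([0.528, 0.01 , 0.092]), 0.4)]
scene cup_middle [(array([ 0.535, -0.131,  0.066]), 0.79), (array([ 0.42 , -0.226,  0.002]), 0.72)]
top cup_left [(array([ 0.529, -0.084,  0.062]), 0.74), (array([ 0.528, -0.079,  0.001]), 0.65), (array([ 0.422, -0.096, -0.002]), 0.43)]
top lock_knob []
top pump_top [(array([ 0.604, -0.124,  0.175]), 0.48)]
top spout_tip [(array([ 0.529, -0.127,  0.13 ]), 0.55), (array([0.406, 0.472, 0.026]), 0.54), (array([ 0.536, -0.174,  0.065]), 0.51)]
top cup_middle [(array([ 0.53 , -0.131,  0.064]), 0.47), (array([ 0.421, -0.226,  0.002]), 0.43), (array([ 0.606, -0.119,  0.177]), 0.38)]
wrist cup_left [(array([ 0.531, -0.082,  0.066]), 0.89), (array([ 0.416, -0.101, -0.002]), 0.72)]
wrist lock_knob [(array([0.528, 0.012, 0.085]), 0.96)]
wrist pump_top []
wrist spout_tip [(array([ 0.532, -0.127,  0.062]), 0.4)]
wrist cup_middle [(array([ 0.421, -0.224,  0.002]), 0.96), (array([ 0.534, -0.131,  0.063]), 0.87)]
```

View pics/s5.png

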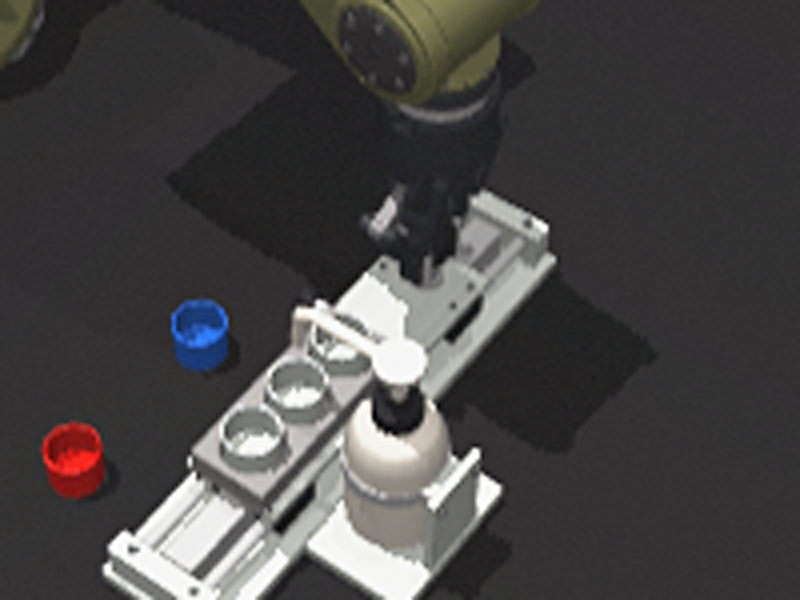

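View pics/w5.png

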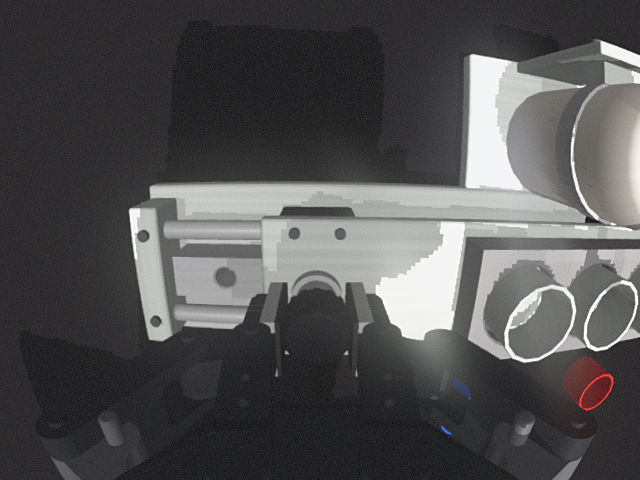

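The middle cup is under the spout (scene crop (298,385)), all three cups are in the rack, and the wrist picture shows the knob still gripped at (315,320). The network puts the knob's height at 0.085, so the pin is home. The blue and red cups haven't moved. I'm handing the job in.

```bash
python3 -c "
from cell import ctrl
print(ctrl.hand_in())"
```

```text
the job is handed in; nothing more can be done
None
```

I pressed the pump right down and let it come fully up, slid the rack one pitch so the middle cup stands under the spout, and handed in with the pin home and the lock knob still gripped.

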